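# Peel the top sample tray off a clinging stack and present it

## Task

The magnifier on its swing arm hangs over a stack of nested steel sample trays: swing it aside by its orange knob until the lens is well clear of the stack, to one side. Then peel off the top tray, which clings to the ones below: take it by its red corner tab and raise that corner about 2 cm while the opposite corner still sits in the nest, then lift it right off, leaving the rest of the stack seated in its black rack. Finish holding the tray by its tab, level and still, its middle over the middle of the blue mat and about 10 cm above it, without putting it down or letting go; leave the vial, the graphite ring and the spatula alone.

Things in the scene. Friction and masses are not known exactly. Their poses are not given: they have to be found in the camera images.
- lens (a point): middle of the magnifier lens, 335 mm from the hinge axis, 200 mm above the bench; white rim 116 mm across, 16 mm thick. Knob, lens and hinge lie in this order on one straight line seen from above; its x axis points along the arm from the lens to the hinge. The hinge post (22 mm thick) and its 120 mm round foot are fixed, beyond the stack
- lamp_knob (a point): upright orange knob, diameter 18 mm, at the outer end of the lens rim, 396 mm from the hinge axis; this point is 229 mm above the bench, 20 mm below the knob's top and 23 mm above the rim's piece under it. The arm turns level about its upright hinge, from the start over 1 rad to the robot's left (+y); stiff (0.25 N m, under 2 N here), it stays where it is left
- tray_tab (a point): grip point of the red tab at one corner of the top tray, half-way up: an upright plate 10 mm thick, 26 mm long and 35 mm high; this point is 21.5 mm above the tray's rim, 13.5 mm below the tab's top. Axes as the tray's: the tab stands at (-52, -40) mm from the tray's middle, its length runs along that diagonal (37.6 degrees from the tray's x axis) and its flat faces look across the diagonal
- tray_middle (a point): middle of the top tray (the loose one), half-way up: a steel pan 104 x 74 mm outside with a rim 130 (its x) x 100 (its y) mm, 25 mm high, 130 to 210 g; x along its length, y along its width, z up out of the tray; in the nest this point is 50.5 mm above the bench
- tray_far_corner (a point): the bottom corner of the top tray's pan diagonally opposite the tab; axes as tray_middle
- top_tray: the same top tray; origin at the middle of the pan's underside, 12.5 mm below tray_middle. Its pan sits 17 mm deep in the tray below with 5 mm of play all round, and clings there by friction on its sides (some 5 N) until that part of it has risen about 10 mm
- stack: the rest of the stack: four steel trays nested as one loose body, 640 g, 130 x 100 mm, 49 mm high, origin at the middle of its underside, 6 mm above the bench in its rack; axes as the top tray's; the nest's floor, on which the top tray sits, is 32 mm above this origin
- rack: low black rack fixed on the bench, 150 x 120 mm, floor 6 mm thick, rim 22 mm high; origin at the middle of its underside; the stack stands in it with 1.5 mm of play
- mat: blue square mat fixed on the bench, 150 x 150 x 3 mm; origin at the middle of its underside, on the bench
- graphite_ring: dark grey graphite ring lying flat, 100 mm across, 40 mm hole, 20 mm high, loose; origin at the middle of its underside; leave alone
- vial: small capped glass vial standing, 28 mm across, 50 mm high, loose; origin at the middle of its underside; leave alone
- spatula: steel lab spatula 160 mm long lying on the bench along its own x, loose; leave alone

How it is judged (in metres and radians):
On the way, in this order (a step that is already met when the one before it is completed fails the run):
1. the lens is swung clear of the stack (at least 130 mm between their middles, seen from above) while the tray still sits in the nest (horizontal distance between lens and stack above 0.13 m and z of tray_middle in the frame of stack below 0.05 m), for 0.2 s.
2. the tray, gripped by its tab, is tilted up at the tab's corner (over 0.1 rad, tab 12 mm or more above its seat) while the opposite corner is still in the nest (angle between tray_middle's own z axis and vertical above 0.1 rad and z of tray_tab in the frame of stack above 0.0905 m and z of tray_far_corner in the frame of stack below 0.048 m and contact force between the fingers and top_tray above 1 N and distance between the grasp point and tray_tab below 0.035 m), for 0.2 s.
At the end, for the whole second after the job is handed in: Tray held by its tab (grasp within 35 mm of it), by nothing else, still: middle within 45 mm of the mat's middle (plan), 65 to 200 mm above the bench, tilt under 0.25 rad; lens at least 130 mm from the stack's middle (plan); the rest of the stack in its rack (raised under 5 mm, tilt under 0.06 rad) (contact force between the fingers and top_tray above 1 N and distance between the grasp point and tray_tab below 0.035 m and contact force between top_tray and stack below 0.1 N and contact force between top_tray and mat below 0.1 N and horizontal distance between tray_middle and mat below 0.045 m and height (world z) of tray_middle between 0.065 and 0.2 m and angle between tray_middle's own z axis and vertical below 0.25 rad and linear speed of top_tray below 0.03 m/s and horizontal distance between lens and stack above 0.13 m and z of stack in the frame of rack below 0.011 m and angle between stack's own z axis and vertical below 0.06 rad); the arm keeps its last pose, push and grip.
It fails at once if a bystander (vial, graphite ring, spatula) is moved more than 25 mm (distance of any of graphite_ring, vial, spatula from where it was at the start of the episode above 0.025 m).
It fails at once if the rest of the stack is pulled out of its rack (raised over 15 mm) (z of stack in the frame of rack above 0.021 m).
It also fails if it takes over 54 s, if anything falls off the work surface, if the arm or the gripper's body presses on something with over 40 N, if the wrist force passes 120 N, or if a joint passes its speed limit or range.

## Robot

A 6-joint arm with a two-finger parallel gripper is mounted at the origin on the work surface. World frame = base frame: x ahead of the robot, y to its left, z up, the work surface at z = 0. Lengths are in mm, angles in rad, forces in N, time in s.
With the tool pointing down it reaches from about 400 to 925 mm from the base axis. Payload 3.4 kg.
Tool frame: the origin (TCP) lies between the finger pads; the fingertips stand 14 mm ahead of it and the grasp point (between the pads) lies 5 mm behind it; z points along the fingers, y is the line along which they close (so a half turn about z gives the same grasp; the last joint's range is limited). The gripper opens to 85 mm and grips with 20 to 120 N. Pads are 22 mm wide; open, the fingers measure 114 mm over their backs; the gripper's body (76 mm by 85 mm) begins 54 mm behind the grasp point. The pads swing forward as they close: fully open they stand 13 mm farther back than shut.
Start: joints at [-1.3, 0.307, 1.506, -0, 1.328, -0.073], TCP at [193.79, -541.366, 245.305] pointing down, gripper open.
Joint ranges: [-3.12, 3.12], [-1.05, 2.28], [0.14, 2.33], [-1.42, 4.57], [0.1, 2.73], [-2.68, 2.68]. Speed limits (rad/s): [2.57, 2.57, 3.14, 3.14, 3.14, 3.14].

## Interface

Orientations are given as a unit quaternion [x, y, z, w].
In Python, from bench import get_state, snapshot, camera_params, job_done gives the robot as it stands.
- The arm moves only by the shell command python3 -m handwheel 'ROWS' [FORCE]. ROWS is JSON, a list that holds one entry, the list of rows, each a list of 5 numbers: the shift along the world's x, y, z normalised to -1 to 1, where 1 is 5 cm, then the turn about the world's z normalised to -1 to 1, where 1 is 0.08 rad, then the closure in counts, from 0 (fully open) to 255 (shut). A call has 1 to 8 rows; each row shifts and turns the commanded pose from where the row before left it; what a row does not reach is not made up. A row lasts 1/8 s, in which the tool goes at most 62.5 mm and 10.7 degrees, less where a joint would pass 70% of its speed; a pose out of reach is approached as far as the arm can. A call with a number of a shift or a turn outside -1 to 1 is refused whole. A call with a gripper value outside its range is refused whole. The fingers move at their own pace and stop on an object; FORCE is the grip in N (left out, the last holds). Time passes only in rows, so rows that do not move let the fingers close. It gives the time, the measured TCP pose, the force, the opening and the grip force at its end, in the units of the state.
- get_state(): the state, without advancing time (a new reading comes with each control period).
- snapshot(name): name is "scene" or "top" or "wrist"; returns the picture (384x512x3 uint8, red, green, blue); there is no depth.
- camera_params(name): a dict with "K" (3x3 intrinsics, pixels), "extrinsics" (4x4, takes a point from camera to world coordinates). Camera axes: x right, y up, looking along -z (the intrinsics and any distortion apply to the point x, -y, -z); pixel columns grow to the right and rows downward; lengths in mm; the calibration is good to about 2 mm. A picture is of the moment at which its call begins: read the wrist's pose just before it. camera_params takes no time and is no camera call; for the wrist camera it gives the pose at the moment of the call.
- job_done(): hands the job in; it is judged then, once.
The state is a dict: "time_s": time; "qpos": joint angles; "joint_velocities": joint speeds; "effort": joint torques, N m; "ee_pos": TCP position; "ee_rot": TCP orientation; "force": force on the tool from outside, world axes, zero at the start; "torque": the same for the moment, N m; "opening": opening from 0.0 (shut) to 1.0 (fully open); "grasp_force": force on a finger pad.
Only numpy, scipy, OpenCV 4.12 (cv2) and the standard library are available. Lean on these libraries where they do the work, as an engineer would, in place of code of your own. Each camera call takes 0.05 s, during which the arm holds its last target. There are 200 camera calls.

## Working session

There is one attempt and no reset: what is moved stays moved. The work goes in short steps, Python scripts to look and compute and a shell command to move; the robot and the scene stay as the last step left them, time stands still between calls to the robot, and variables do not carry over. Pictures are saved under pics/ and viewed, at most 10 in all, crops included, and the job is handed in when it is done.

```bash
mkdir -p pics; python3 - <<'E'
from bench import *
import cv2,numpy as np
s=get_state();print(s['time_s'],s['ee_pos'],s['ee_rot'],s['opening'])
a=[]
for n in("scene","top"):
    im=snapshot(n);cv2.imwrite(f"pics/{n}0.png",im[:,:,::-1]);p=camera_params(n);print(n,np.round(p['K'],1).tolist(),np.round(p['extrinsics'],3).tolist(),[k for k in p])
E
```

```text
0.0 [ 193.61844258 -540.70849257  244.36179569] [ 9.85256432e-01  1.71080901e-01 -1.13725534e-04 -1.03743560e-03] 1.0077087004440992
scene [[376.3, 0.0, 253.7], [0.0, 376.3, 195.0], [0.0, 0.0, 1.0]] [[-0.994, -0.06, 0.094, 651.586], [0.111, -0.632, 0.767, 738.324], [0.014, 0.773, 0.635, 731.535], [0.0, 0.0, 0.0, 1.0]] ['K', 'extrinsics']
top [[389.1, 0.0, 260.3], [0.0, 389.1, 191.2], [0.0, 0.0, 1.0]] [[-0.063, 0.977, -0.204, 335.125], [-0.998, -0.062, 0.01, 61.533], [-0.003, 0.204, 0.979, 1243.979], [0.0, 0.0, 0.0, 1.0]] ['K', 'extrinsics']
```

View pics/scene0.png

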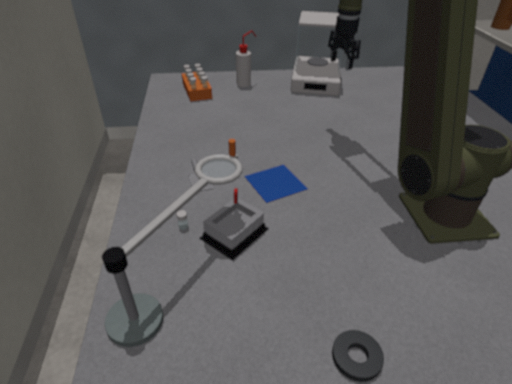

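View pics/top0.png

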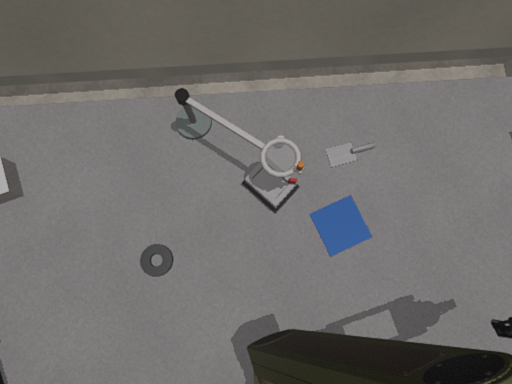

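The scene view shows the knob at (232,148), the tab at (236,195) and the mat at (276,183). The top view shows the knob at (300,166), the tab at (293,181), the mat at (341,225), the hinge at (182,96) and the spatula at (345,155). The vial is mostly hidden beside the lens.

```bash
cat > h.py <<'E'
import cv2,numpy as np
from bench import *
def ray(p,uv):
    K=np.array(p['K']);E=np.array(p['extrinsics']);d=np.linalg.inv(K)@[uv[0],uv[1],1];d=E[:3,:3]@(d*[1,-1,-1]);return E[:3,3],d/np.linalg.norm(d)
def plane(p,uv,z):
    o,d=ray(p,uv);return o+d*(z-o[2])/d[2]
def tri(*rs):
    A=sum(np.eye(3)-np.outer(d,d) for o,d in rs);b=sum((np.eye(3)-np.outer(d,d))@o for o,d in rs)
    x=np.linalg.solve(A,b);return x,[np.linalg.norm((np.eye(3)-np.outer(d,d))@(x-o)) for o,d in rs]
def blobs(im,lo,hi,amin=8,roi=None):
    h=cv2.cvtColor(im,cv2.COLOR_RGB2HSV);m=cv2.inRange(h,np.array(lo),np.array(hi))
    if roi: k=np.zeros_like(m);k[roi[1]:roi[3],roi[0]:roi[2]]=1;m*=k
    n,l,st,c=cv2.connectedComponentsWithStats(m)
    return m,[(st[i].tolist(),c[i].round(1).tolist()) for i in range(1,n) if st[i][4]>=amin]
E
python3 - <<'E'
from h import *
P={n:camera_params(n) for n in("scene","top")}
I={n:cv2.imread(f"pics/{n}0.png")[:,:,::-1].copy() for n in P}
for n,roi in(("scene",(150,120,330,270)),("top",(150,80,400,270))):
    print(n,'red',blobs(I[n],(0,140,60),(4,255,255),3,roi)[1],blobs(I[n],(172,140,60),(180,255,255),3,roi)[1],'or',blobs(I[n],(5,140,60),(20,255,255),3,roi)[1],'blue',blobs(I[n],(105,120,60),(125,255,255),50,roi)[1])
for n,c in(("scene",(276,183)),("top",(341,225.5))):print('mat',plane(P[n],c,3))
print('knob',tri(ray(P['scene'],(232,148)),ray(P['top'],(300,166))))
print('tab',tri(ray(P['scene'],(236,195)),ray(P['top'],(293,181))))
print('lens top',plane(P['top'],(281,157.5),208),plane(P['scene'],(219,168.5),208))
print('vial',plane(P['scene'],(183,229),0),'spat',plane(P['top'],(340,155),0),plane(P['top'],(375,146),0))
a=cv2.resize(I['scene'][120:270,150:310],(640,600),interpolation=2);b=cv2.resize(I['top'][130:220,235:325],(600,600),interpolation=2)
cv2.imwrite('pics/c0.png',cv2.resize(np.hstack([a,b])[:,:,::-1],(800,387)))
E
```

```text
scene red [([235, 189, 2, 14, 26], [235.5, 195.2])] [] or [([229, 139, 6, 17, 83], [231.9, 146.7])] blue [([246, 165, 61, 37, 1281], [275.2, 183.0])]
top red [([288, 179, 9, 4, 26], [292.1, 180.2])] [] or [([297, 161, 7, 9, 38], [299.9, 165.1])] blue [([310, 196, 62, 60, 2115], [340.2, 225.3])]
mat [ 465.96676764 -195.14164765    3.        ]
mat [ 465.67206066 -201.19913687    3.        ]
knob (array([609.87433175, -60.12802189, 226.63119302]), [np.float64(0.05186988279375853), np.float64(0.0518698827938128)])
tab (array([602.90541891, -52.07604482,  81.2955605 ]), [np.float64(0.14374164544727555), np.float64(0.14374164544716073)])
lens top [642.60047104 -11.91421007 208.        ] [645.28258547  -1.40783554 208.        ]
vial [752.60760453 -17.62849311   0.        ] spat [ 700.46065065 -223.219919      0.        ] [ 7.24211017e+02 -3.43195937e+02  2.27373675e-13]
```

View pics/c0.png

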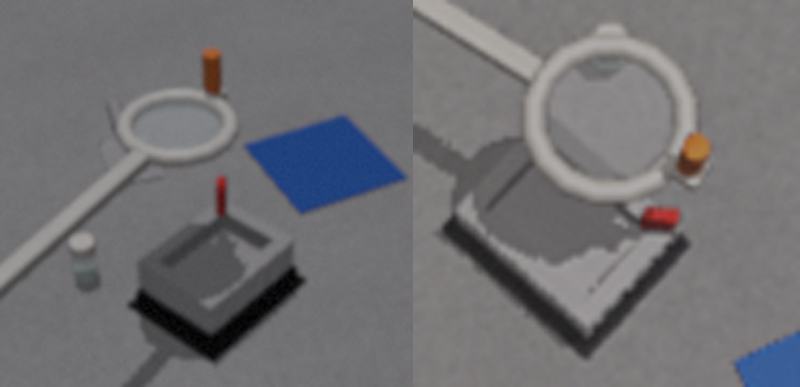

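The knob is at about (610,-60), the tab at (603,-52) and the mat at (466,-198). The crop shows the tray's long side running from its left corner to its bottom corner, with the tab at the right corner. Next I go above the knob.

```bash
python3 -m handwheel '[[[0,0,0.9,0,0],[0.55,0.64,0,0,0],[0.55,0.64,0,0,0],[0.55,0.64,0,0,0],[0.55,0.64,0,0,0],[0.55,0.64,0,0,0],[0.55,0.64,0,0,0],[0.55,0.64,0,0,0]]]' 30
python3 -m handwheel '[[[0.55,0.64,0,0,0],[0.55,0.64,0,0,0],[0.55,0.64,0,0,0],[0.55,0.64,0,0,0],[0.55,0.64,0,0,0],[0.55,0.64,0,0,0],[0.55,0.64,0,0,0],[0,0,0,0,0]]]'
python3 -m handwheel '[[[0.4,0.47,0,0,0],[0,0,0,0,0],[0,0,0,0,0]]]'
python3 - <<'E'
from h import *
im=snapshot('wrist');cv2.imwrite('pics/w1.png',im[:,:,::-1]);p=camera_params('wrist')
for x in blobs(im,(5,140,60),(20,255,255),8)[1]: print(x, plane(p,x[1],240))
for x in blobs(im,(0,140,60),(4,255,255),8)[1]: print('r',x, plane(p,x[1],90))
E
```

```text
time_s: 1.1
ee_pos: [386.8, -316.0, 289.9]
ee_rot: [0.985, 0.171, -0.0, -0.0]
force: [0.9, 0.6, 0.2]
opening: 1.001
grasp_force: 0.0
time_s: 2.1
ee_pos: [580.2, -91.1, 289.5]
ee_rot: [0.985, 0.173, -0.0, -0.001]
force: [-0.2, -0.2, 0.0]
opening: 0.997
grasp_force: 0.0
time_s: 2.48
ee_pos: [597.8, -70.7, 289.9]
ee_rot: [0.985, 0.171, -0.001, 0.0]
force: [1.4, 0.4, -0.1]
opening: 1.0
grasp_force: 0.0
([231, 167, 32, 47, 1164], [246.8, 190.5]) [612.77422389 -60.65464683 240.        ]
r ([227, 144, 10, 10, 55], [231.1, 148.5]) [606.29465306 -42.21465139  90.        ]
```

View pics/w1.png

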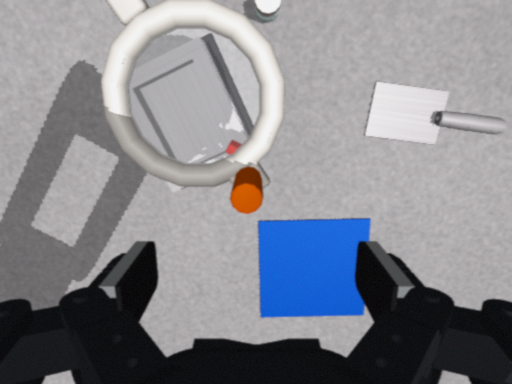

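The wrist view has the knob at (247,190) with its top near (246,197), and the tab at (231,148) partly hidden behind the rim. The knob fix agrees at about (611,-60). I lower onto it and close.

```bash
python3 -m handwheel '[[[0.25,0.21,0,0,0],[0,0,-0.4,0,0],[0,0,-0.4,0,0],[0,0,-0.4,0,60],[0,0,0,0,120],[0,0,0,0,255],[0,0,0,0,255],[0,0,0,0,255]]]' 30
python3 -m handwheel '[[[0,0,0,0,255],[0,0,0,0,255],[0,0,0,0,255],[0,0,0,0,255]]]'
```

```text
time_s: 3.52
ee_pos: [612.1, -59.6, 231.6]
ee_rot: [0.985, 0.171, 0.001, 0.0]
force: [0.7, -1.3, 1.5]
opening: 0.198
grasp_force: 29.7
time_s: 4.03
ee_pos: [612.2, -59.5, 231.6]
ee_rot: [0.985, 0.171, 0.001, 0.0]
force: [0.8, -0.7, 5.7]
opening: 0.195
grasp_force: 29.9
```

```bash
python3 - <<'E'
from h import *
P={n:camera_params(n) for n in("scene","top")}
print(tri(ray(P['scene'],(115.5,260)),ray(P['top'],(182,96))))
# foot centres on the bench
print(plane(P['scene'],(134,318),8),plane(P['top'],(194,122),8))
H=tri(ray(P['scene'],(115.5,260)),ray(P['top'],(182,96)))[0][:2]
k=np.array([612,-59.7]);v=k-H;print(np.linalg.norm(v));H=k-v/np.linalg.norm(v)*396;v=k-H;a0=np.arctan2(v[1],v[0])
print(H,a0)
pr=k
for i in range(1,21):
    a=a0-i*0.05;q=H+396*np.array([np.cos(a),np.sin(a)]);print(i,q.round(),((q-pr)/50).round(2));pr=q
E
```

```text
(array([845.33938895, 259.11278955, 201.74245448]), [np.float64(1.2887789380363628), np.float64(1.2887789380363646)])
[847.26667698 254.97882962   8.        ] [844.83884937 257.44340049   8.        ]
395.08083377385685
[845.88225934 259.85451611] -2.2026130732808236
1 [596. -48.] [-0.31  0.24]
2 [581. -35.] [-0.3   0.26]
3 [567. -21.] [-0.29  0.27]
4 [553.  -7.] [-0.27  0.29]
5 [540.   8.] [-0.26  0.3 ]
6 [528.  24.] [-0.24  0.31]
7 [517.  40.] [-0.23  0.32]
8 [506.  57.] [-0.21  0.33]
9 [496.  74.] [-0.19  0.34]
10 [487.  92.] [-0.18  0.35]
11 [479. 110.] [-0.16  0.36]
12 [472. 128.] [-0.14  0.37]
13 [466. 147.] [-0.12  0.38]
14 [461. 166.] [-0.1   0.38]
15 [457. 185.] [-0.08  0.39]
16 [454. 205.] [-0.06  0.39]
17 [451. 225.] [-0.05  0.39]
18 [450. 244.] [-0.03  0.4 ]
19 [450. 264.] [-0.01  0.4 ]
20 [451. 284.] [0.01 0.4 ]
```

```bash
python3 -m handwheel '[[[-0.31,0.24,0,0,255],[-0.3,0.26,0,0,255],[-0.29,0.27,0,0,255],[-0.27,0.29,0,0,255],[-0.26,0.3,0,0,255],[-0.24,0.31,0,0,255],[0,0,0,0,255]]]'
python3 -m handwheel '[[[-0.23,0.32,0,0,255],[-0.21,0.33,0,0,255],[-0.19,0.34,0,0,255],[-0.18,0.35,0,0,255],[-0.16,0.36,0,0,255],[-0.14,0.37,0,0,255],[0,0,0,0,255]]]'
python3 -m handwheel '[[[-0.12,0.38,0,0,255],[-0.1,0.38,0,0,255],[-0.08,0.39,0,0,255],[-0.06,0.39,0,0,255],[0,0,0,0,255],[0,0,0,0,0],[0,0,0,0,0],[0,0,0,0,0]]]'
python3 - <<'E'
from h import *
im=snapshot('top');cv2.imwrite('pics/t2.png',im[:,:,::-1])
cv2.imwrite('pics/t2c.png',cv2.resize(im[130:220,170:320],(800,480),interpolation=2)[:,:,::-1])
print(get_state()['opening'])
E
```

```text
time_s: 4.9
ee_pos: [526.2, 24.9, 231.4]
ee_rot: [0.985, 0.172, -0.0, 0.0]
force: [-2.5, -1.3, 7.7]
opening: 0.203
grasp_force: 30.4
time_s: 5.78
ee_pos: [471.5, 128.8, 231.1]
ee_rot: [0.985, 0.172, 0.0, -0.0]
force: [-1.2, -0.8, 5.4]
opening: 0.196
grasp_force: 30.5
time_s: 6.78
ee_pos: [454.1, 204.4, 230.0]
ee_rot: [0.985, 0.171, -0.0, 0.0]
force: [0.3, 0.3, -0.2]
opening: 0.828
grasp_force: 0.0
0.910166209645402
```

View pics/t2c.png

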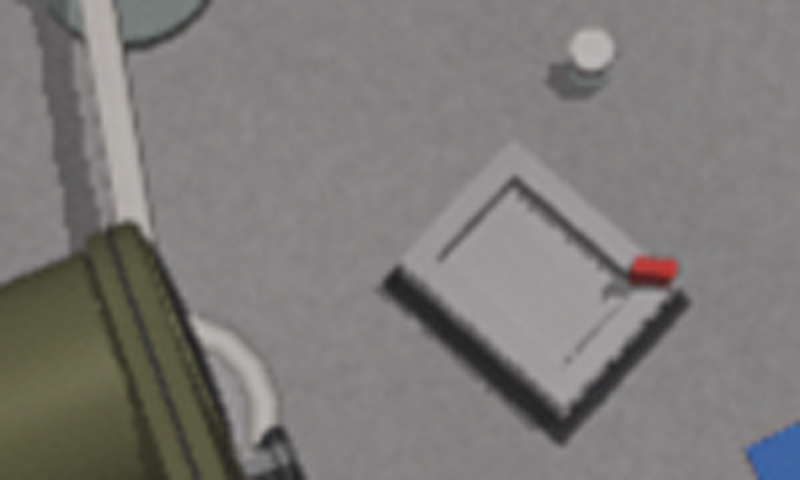

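The lens is clear. The top tray's rim corners are at crop pixels (513,142), (400,265), (563,408) and (680,285), with the tab top at (655,268). I work out the tray axes from these and raise the gripper.

```bash
python3 -m handwheel '[[[0,0,0.5,0,0],[0,0,0.7,0,0],[0.5,-0.5,0,0,0],[0.5,-0.6,0,0,0],[0.5,-0.6,0,0,0],[0.3,-0.6,0,0,0],[0.2,-0.6,0,0,0],[0,0,0,0,0]]]'
python3 - <<'E'
from h import *
p=camera_params('top')
C=[plane(p,(170+x/5.333-.4,130+y/5.333-.4),63)[:2] for x,y in((513,142),(400,265),(563,408),(680,285))]
C=np.array(C);print(C.round(),C.mean(0).round(1),[np.linalg.norm(C[i]-C[i-1]).round() for i in range(4)])
d=C[2]-C[1]+C[3]-C[0];print('long axis deg (toward tab side)',np.degrees(np.arctan2(d[1],d[0])))
d=C[0]-C[1]+C[3]-C[2];print('short',np.degrees(np.arctan2(d[1],d[0])))
print('tab',plane(p,(170+655/5.333-.4,130+268/5.333-.4),98))
E
```

```text
time_s: 7.82
ee_pos: [554.9, 57.6, 289.9]
ee_rot: [0.986, 0.169, -0.0, 0.0]
force: [-0.1, 0.2, 0.6]
opening: 1.001
grasp_force: 0.0
[[693.  25.]
 [622.  96.]
 [532.   7.]
 [600. -66.]] [611.7  15.7] [np.float64(130.0), np.float64(100.0), np.float64(127.0), np.float64(100.0)]
long axis deg (toward tab side) -135.43640217689617
short -46.085995268256724
tab [602.86387365 -49.01749184  98.        ]
```

The tray is centred near (612,16), its x axis is at about 44°, and the tab is at (602.7,-49). Both routes to the tab agree. The closing line must turn by +62°, so I check joint 6 first.

```bash
python3 -c "
from bench import *;print(get_state()['qpos'])"
python3 -m handwheel '[[[0.15,-0.3,0,0.97,0],[0.15,-0.3,0,0.97,0],[0.15,-0.3,0,0.97,0],[0.15,-0.3,0,0.97,0],[0.15,-0.3,-0.4,0.97,0],[0.1,-0.3,-0.4,0.97,0],[0.1,-0.3,-0.4,0.97,0]]]'
python3 -m handwheel '[[[0,0,-0.4,0.97,0],[0,0,-0.1,0.97,0],[0,0,0,0.97,0],[0,0,0,0.97,0],[0,0,0,0.97,0],[0,0,0,0.97,0],[0,0,0,0.97,0],[0,0,0,0,0]]]'
python3 - <<'E'
from h import *
from scipy.spatial.transform import Rotation as R
s=get_state();y=R.from_quat(s['ee_rot']).as_matrix()[:,1];print(s['ee_pos'],np.degrees(np.arctan2(y[1],y[0])),s['qpos'])
im=snapshot('wrist');cv2.imwrite('pics/w3.png',im[:,:,::-1]);p=camera_params('wrist')
for lo,hi in(((0,140,60),(4,255,255)),((170,140,60),(180,255,255))):
  for x in blobs(im,lo,hi,8)[1]: print(x, plane(p,x[1],98),plane(p,x[1],84))
E
```

```text
[ 2.79644419e-02  2.52155475e-01  1.47101434e+00 -4.78572052e-04
  1.41887209e+00  1.25839962e+00]
time_s: 8.7
ee_pos: [601.6, -44.7, 229.7]
ee_rot: [0.903, 0.43, 0.0, -0.0]
force: [0.3, 0.5, 0.3]
opening: 1.001
grasp_force: 0.0
time_s: 9.7
ee_pos: [601.5, -44.4, 205.2]
ee_rot: [0.755, 0.656, 0.0, -0.0]
force: [0.6, -0.7, 0.2]
opening: 1.002
grasp_force: 0.0
[601.47634077 -44.41560907 205.19726844] -8.072087167170194 [-1.44056993e-01  3.77364659e-01  1.50269480e+00  5.64055648e-04
  1.26207811e+00 -3.34387611e-03]
([255, 172, 13, 42, 486], [261.2, 193.3]) [605.68359524 -46.87845199  98.        ] [605.32362    -51.00036106  84.        ]
```

View pics/w3.png

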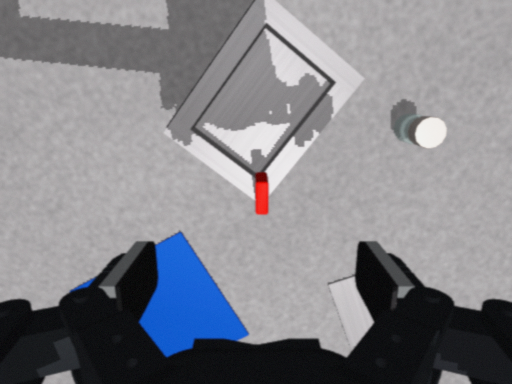

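The tab is at (261,193), lined up with the fingers, which places it at about (604,-49). I lower onto it and grip lightly.

```bash
python3 -m handwheel '[[[0.05,-0.09,-0.5,0,0],[0,0,-0.5,0,0],[0,0,-0.5,0,0],[0,0,-0.5,0,60],[0,0,-0.43,0,120],[0,0,0,0,160],[0,0,0,0,255],[0,0,0,0,255]]]' 25
python3 -m handwheel '[[[0,0,0,0,255],[0,0,0,0,255],[0,0,0,0,255],[0,0,0,0,255]]]'
```

```text
time_s: 10.75
ee_pos: [605.1, -49.9, 84.9]
ee_rot: [0.755, 0.656, 0.001, 0.001]
force: [0.9, 0.5, -1.5]
opening: 0.115
grasp_force: 30.7
time_s: 11.25
ee_pos: [605.1, -49.9, 84.8]
ee_rot: [0.755, 0.656, 0.001, 0.001]
force: [-0.3, 0.1, 5.2]
opening: 0.109
grasp_force: 31.7
```

```bash
python3 -m handwheel '[[[0,0.01,0.05,0,255],[0,0.01,0.05,0,255],[0,0.01,0.05,0,255],[0,0.01,0.05,0,255],[0,0.01,0.05,0,255],[0,0.01,0.05,0,255],[0,0.01,0.05,0,255],[0,0.01,0.05,0,255]]]' 25
python3 -m handwheel '[[[0,0,0,0,255],[0,0,0,0,255],[0,0,0,0,255],[0,0,0,0,255]]]'
python3 - <<'E'
from h import *
im=snapshot('scene')
cv2.imwrite('pics/s4.png',cv2.resize(im[160:270,170:310],(760,597),interpolation=2)[:,:,::-1])
E
```

```text
time_s: 12.25
ee_pos: [603.6, -45.4, 103.8]
ee_rot: [0.755, 0.656, -0.0, -0.001]
force: [0.2, 0.6, -2.0]
opening: 0.113
grasp_force: 30.6
time_s: 12.75
ee_pos: [604.2, -45.9, 103.7]
ee_rot: [0.755, 0.656, -0.0, -0.0]
force: [0.3, 0.5, -2.1]
opening: 0.114
grasp_force: 30.6
```

View pics/s4.png

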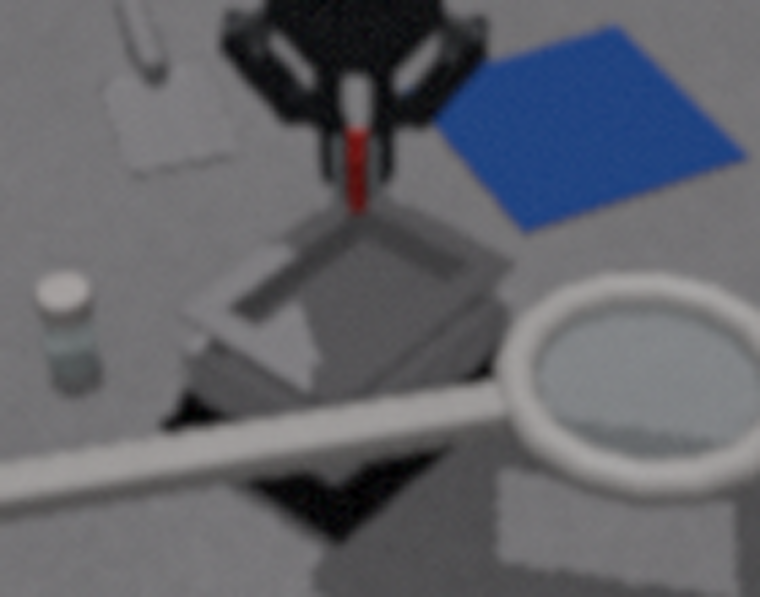

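The tray is visibly raised at the tab, with its side corners at crop pixels (512,265) and (185,305). The far corner is hidden by the arm. I check the height of the side corners to confirm the tilt.

```bash
python3 - <<'E'
from h import *
p=camera_params('scene');K=np.array(p['K']);E=np.linalg.inv(p['extrinsics'])
def pr(X):
    c=E[:3,:3]@X+E[:3,3];c=K@(c*[1,-1,-1]);c=c[:2]/c[2];return ((c-[170,160])*5.43).round()
for n,c in(('left',(693,25)),('right',(532,7)),('far',(621,81)),('tabcorner',(600,-66))):
    print(n,[(z,pr(np.array([*c,z])).tolist()) for z in(63,72,82)])
E
```

```text
left [(63, [181.0, 334.0]), (72, [180.0, 320.0]), (82, [178.0, 304.0])]
right [(63, [513.0, 287.0]), (72, [513.0, 273.0]), (82, [514.0, 258.0])]
far [(63, [341.0, 408.0]), (72, [340.0, 394.0]), (82, [340.0, 378.0])]
tabcorner [(63, [362.0, 200.0]), (72, [362.0, 186.0]), (82, [362.0, 171.0])]
```

The left corner reads about +18 mm and the right about +15 mm, so the tray came up nearly level: the pads held it against pivoting. It now hangs from the tab. I lower the grip force so the far corner can droop, after raising it a little to give room to swing.

```bash
python3 -m handwheel '[[[0,0,0.05,0,255],[0,0,0.05,0,255],[0,0,0,0,255],[0,0,0,0,255],[0,0,0,0,255]]]' 20
cat > look.py <<'E'
from h import *
import sys
im=snapshot('scene');c=im[150:280,160:320]
cv2.imwrite(f'pics/{sys.argv[1]}.png',cv2.resize(c,(738,600),interpolation=2)[:,:,::-1])
s=get_state();print(s['time_s'],s['force'],s['torque'],s['opening'],s['grasp_force'])
E
python3 look.py s5
```

```text
time_s: 13.42
ee_pos: [604.2, -45.9, 108.8]
ee_rot: [0.755, 0.656, -0.0, -0.0]
force: [-0.2, 0.4, -1.6]
opening: 0.114
grasp_force: 30.6
13.475 [ 0.92359988 -0.64847333 -1.67233338] [-0.09059087  0.04403604  0.0123214 ] 0.11053791258493492 30.59593141078949
```

View pics/s5.png

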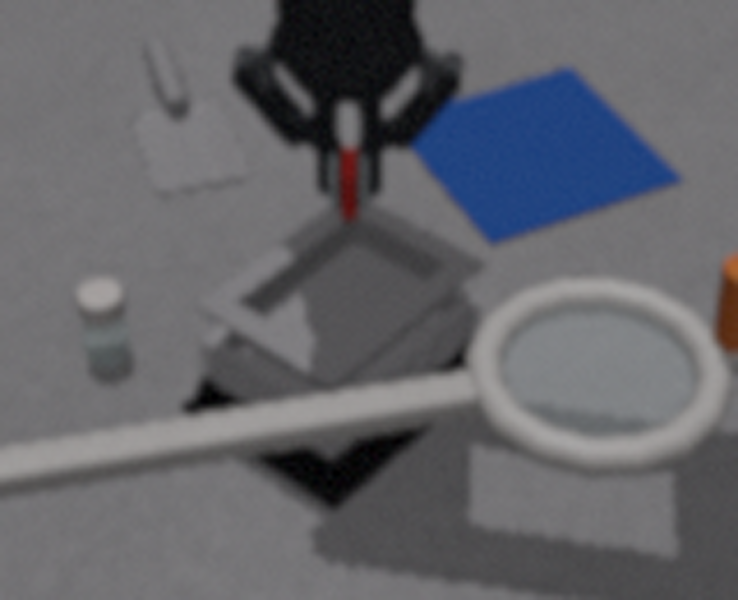

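The torque of 0.09 N m shows the pads carrying the whole tray, which hangs nearly level. The grip stayed at about 30 N, so I ease the closure in small counts.

```bash
for c in 1; do python3 -m handwheel '[[[0,0,0,0,236],[0,0,0,0,236]]]' 20 | egrep 'force|open'
python3 -m handwheel '[[[0,0,0,0,232],[0,0,0,0,232]]]' | egrep 'force|open'
python3 -m handwheel '[[[0,0,0,0,230],[0,0,0,0,230]]]' | egrep 'force|open'
done; python3 -c "
from bench import *;print(get_state()['torque'])"
```

```text
force: [-0.0, 0.0, -1.8]
opening: 0.109
grasp_force: 30.6
force: [0.5, -0.0, -2.4]
opening: 0.112
grasp_force: 30.6
force: [0.7, 0.0, -1.0]
opening: 0.114
grasp_force: 30.6
[-0.07920354  0.0252385  -0.0548124 ]
```

```bash
python3 -m handwheel '[[[0,0,-0.05,0,230],[0,0,-0.05,0,230],[0,0,0,0,229],[0,0,0,0,229]]]' 20 | egrep 'force|open'
python3 -m handwheel '[[[0,0,0,0,228],[0,0,0,0,228]]]' | egrep 'force|open'
python3 -m handwheel '[[[0,0,0,0,227],[0,0,0,0,227]]]' | egrep 'force|open'
python3 -m handwheel '[[[0,0,0,0,226],[0,0,0,0,226]]]' | egrep 'force|open'
python3 -c "
from bench import *;print(get_state()['torque'])"
```

```text
force: [0.8, 0.3, -1.2]
opening: 0.109
grasp_force: 30.6
force: [0.7, 0.0, -1.2]
opening: 0.109
grasp_force: 30.6
force: [0.4, -0.7, -1.3]
opening: 0.113
grasp_force: 28.9
force: [0.1, -0.1, -1.0]
opening: 0.116
grasp_force: 13.3
[-0.09750057  0.02205726  0.00202111]
```

```bash
python3 -m handwheel '[[[0,0,0,0,226],[0,0,0,0,226]]]' | egrep 'force|open'
python3 -m handwheel '[[[0,0,0,0,225.6],[0,0,0,0,225.6]]]' | egrep 'force|open|efus'
python3 -m handwheel '[[[0,0,0,0,225.4],[0,0,0,0,225.4]]]' | egrep 'force|open'
python3 -c "
from bench import *;print(get_state()['torque'])"
```

```text
force: [0.6, -0.5, -2.0]
opening: 0.116
grasp_force: 13.3
force: [-0.2, 0.5, -2.1]
opening: 0.116
grasp_force: 7.0
force: [0.5, -0.6, -0.0]
opening: 0.116
grasp_force: 3.9
[-0.07076388 -0.02221714 -0.04863342]
```

Fractional counts give fine control of the grip. I save a reference frame and average the wrench, then track the corners with optical flow while easing further.

```bash
cat > trk.py <<'E'
from h import *
import os
F=[];T=[]
for i in range(3):
    im=snapshot('scene');s=get_state();F.append(s['force']);T.append(s['torque'])
g=cv2.cvtColor(im,cv2.COLOR_RGB2GRAY)
if not os.path.exists('ref.png'): cv2.imwrite('ref.png',g)
r=cv2.imread('ref.png',0)
pts=np.float32([[204.5,216.5],[264,208],[227,217],[253,207],[205,225]]).reshape(-1,1,2)
q,st,e=cv2.calcOpticalFlowPyrLK(r,g,pts,None,winSize=(11,11))
print('t',s['time_s'],'F',np.mean(F,0).round(2),'T',np.mean(T,0).round(3),'gf',round(s['grasp_force'],1),'z',s['ee_pos'][2].round(1));print('flow',(q-pts)[:,0].round(2).tolist(),st.ravel())
E
python3 trk.py
python3 -m handwheel '[[[0,0,0,0,225.3],[0,0,0,0,225.3]]]' >/dev/null; python3 trk.py
python3 -m handwheel '[[[0,0,0,0,225.25],[0,0,0,0,225.25]]]' >/dev/null; python3 trk.py
```

```text
t 16.375 F [ 0.49 -0.44 -0.75] T [-0.113 -0.066 -0.032] gf 4.0 z 103.9
flow [[0.0, 0.0], [0.0, 0.0], [0.0, 0.0], [0.0, 0.0], [0.0, 0.0]] [1 1 1 1 1]
t 16.775 F [-0.6  -0.53 -0.33] T [-0.084 -0.036 -0.057] gf 2.7 z 103.9
flow [[-0.009999999776482582, 0.029999999329447746], [0.05999999865889549, 0.05999999865889549], [0.05999999865889549, 0.05000000074505806], [-0.05000000074505806, 0.019999999552965164], [-0.009999999776482582, 0.0]] [1 1 1 1 1]
t 17.175 F [ 0.   -0.42 -0.8 ] T [-0.07  -0.068 -0.016] gf 2.2 z 103.8
flow [[0.03999999910593033, -0.03999999910593033], [0.05000000074505806, 0.05000000074505806], [0.03999999910593033, 0.0], [-0.07000000029802322, 0.0], [-0.07000000029802322, -0.05999999865889549]] [1 1 1 1 1]
```

```bash
python3 - <<'E'
from h import *
a=cv2.resize(cv2.imread('pics/s4.png',0),(140,110),interpolation=cv2.INTER_AREA);g=cv2.imread('ref.png',0)[160:270,170:310].copy()
pts=np.float32([[34.5,56.5],[94,48],[57,57],[83,47],[35,65],[68,78],[66,35]]).reshape(-1,1,2)
q,st,e=cv2.calcOpticalFlowPyrLK(a,g,pts,None,winSize=(11,11));print((q-pts)[:,0].round(2).tolist())
im=snapshot('wrist');cv2.imwrite('pics/w6.png',im[:,:,::-1])
E
```

```text
[[-0.9900000095367432, 0.9599999785423279], [-0.33000001311302185, 0.20999999344348907], [0.10000000149011612, -0.05000000074505806], [-0.029999999329447746, 0.23999999463558197], [-0.4099999964237213, 0.33000001311302185], [-0.029999999329447746, -0.019999999552965164], [0.009999999776482582, -0.05000000074505806]]
```

View pics/w6.png

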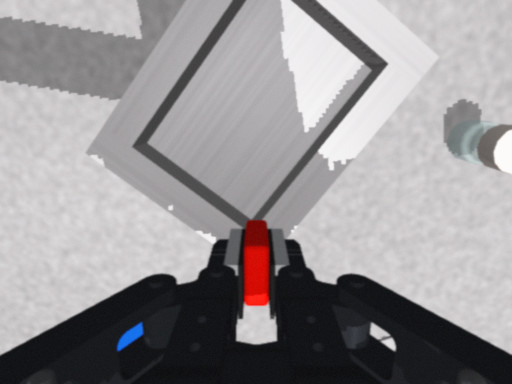

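The wrist view shows the rim's side corners at (88,152) and (438,58), and the tab at (257,262). The corners are 164 mm apart, which gives the tray's height at its middle and so its tilt.

```bash
cat > tilt.py <<'E'
from h import *
from scipy.optimize import brentq
p=camera_params('wrist');A,B=(88,152),(438,58)
for A,B in(((88,152),(438,58)),((89,153),(437,59))):
    f=lambda z:np.linalg.norm(plane(p,A,z)[:2]-plane(p,B,z)[:2])-164
    z=brentq(f,20,140);a=plane(p,A,z);b=plane(p,B,z);print(z,a.round(),b.round(),((a+b)/2).round(1))
for z in (60,70,80):print(z,f(z))
E
python3 tilt.py
```

```text
76.47955134542144 [533.   7.  76.] [695.  26.  76.] [614.   16.2  76.5]
75.77129693582793 [532.   6.  76.] [695.  25.  76.] [613.9  15.8  75.8]
60 16.522073636066125
70 6.046033711579895
80 -4.430006212906335
```

The tray's middle is at about +13 mm and the tab at +19 mm, so the tilt is near 0.09. I raise the tab a little more at a light grip so the far corner stays down.

```bash
python3 -m handwheel '[[[0,0,0,0,225.5],[0,0,0.03,0,225.5],[0,0,0.03,0,225.5],[0,0,0.03,0,225.5],[0,0,0.03,0,225.5],[0,0,0,0,225.5],[0,0,0,0,225.5]]]'; python3 trk.py
python3 - <<'E'
from h import *
im=snapshot('wrist');cv2.imwrite('pics/w7.png',im[:,:,::-1])
a=cv2.imread('pics/w6.png',0);g=cv2.cvtColor(im,cv2.COLOR_RGB2GRAY)
pts=np.float32([[89,152],[437,58],[137,147],[384,65],[249,218],[257,300]]).reshape(-1,1,2)
q,st,e=cv2.calcOpticalFlowPyrLK(a,g,pts,None,winSize=(25,25));print(q[:,0].round(1).tolist(),st.ravel())
p=camera_params('wrist');q=q[:,0]
from scipy.optimize import brentq
f=lambda z:np.linalg.norm(plane(p,q[0],z)[:2]-plane(p,q[1],z)[:2])-164
print(brentq(f,20,140))
E
```

```text
time_s: 18.1
ee_pos: [604.2, -45.9, 109.9]
ee_rot: [0.755, 0.656, -0.0, -0.0]
force: [-0.8, 0.6, 0.8]
opening: 0.118
grasp_force: 3.2
t 18.25 F [-0.44 -0.16 -0.11] T [0.012 0.05  0.033] gf 3.3 z 109.8
flow [[-1.340000033378601, 0.30000001192092896], [-0.5299999713897705, -0.1599999964237213], [0.1899999976158142, -1.2400000095367432], [0.11999999731779099, -1.4800000190734863], [-0.6399999856948853, 0.1899999976158142]] [1 1 1 1 1]
[[100.69999694824219, 150.60000610351562], [424.0, 69.5], [141.89999389648438, 153.39999389648438], [374.8999938964844, 75.69999694824219], [247.8000030517578, 225.10000610351562], [256.8999938964844, 298.70001220703125]] [1 1 1 1 1 1]
69.60443164489335
```

```bash
cat > pnp.py <<'E'
from h import *
import sys
O=np.float32([[-65,50,25],[65,-50,25],[-50.5,35.5,25],[50.5,-35.5,25],[-50.5,-35.5,25]])
def pose(p,q):
    K=np.array(p['K']);ok,r,t=cv2.solvePnP(O.astype(float),np.array(q,float)[:5],K,None)
    e=cv2.projectPoints(O.astype(float),r,t,K,None)[0][:,0]-np.array(q)[:5]
    F=np.diag([1,-1,-1]);E=np.array(p['extrinsics']);R=E[:3,:3]@F@cv2.Rodrigues(r)[0];T=E[:3,:3]@F@t.ravel()+E[:3,3]
    w=lambda x:(R@np.array(x,float)+T).round(1)
    print('tilt',np.arccos(R[2,2]).round(3),'err',np.abs(e).max().round(1),'mid',w((0,0,12.5)),'tab(rel TCP)',w((-52,-40,46.5))-get_state()['ee_pos'].round(1),'far',w((52,37,0)),'tab',w((-52,-40,46.5)))
E
python3 - <<'E'
from pnp import *
p=camera_params('wrist')
pose(p,[[100.7,150.6],[424,69.5],[141.9,153.4],[374.9,75.7],[247.8,225.1]])
p['extrinsics']=np.array(p['extrinsics']);p['extrinsics'][2,3]-=6
print('before (TCP ref 6 lower)');pose(p,[[88,152],[438,58],[134,147],[386,65],[249,219]])
E
```

```text
tilt 0.129 err 3.7 mid [611.4  13.6  57. ] tab(rel TCP) [ -4.2  -8.7 -26.5] far [623.2  77.3  52. ] tab [600.  -54.6  83.3]
before (TCP ref 6 lower)
tilt 0.244 err 2.8 mid [612.2  18.9  63. ] tab(rel TCP) [ -1.2  -6.5 -29.7] far [623.1  82.9  66.2] tab [603.  -52.4  80.1]
```

```bash
python3 - <<'E'
from h import *
im=snapshot('scene');p=camera_params('scene')
print('now',blobs(im,(0,110,50),(6,255,255),5,(170,150,310,270))[1])
a=cv2.resize(cv2.imread('pics/s4.png')[:,:,::-1],(140,110),interpolation=cv2.INTER_AREA)
print('s4 (+170,160)',blobs(a,(0,110,50),(6,255,255),5)[1])
K=np.array(p['K']);E=np.linalg.inv(p['extrinsics'])
for z in (75,85,95,105,117,123):
    c=E[:3,:3]@np.array([602.7,-47,z])+E[:3,3];c=K@(c*[1,-1,-1]);print(z,(c[:2]/c[2]).round(1))
w=cv2.imread('pics/w6.png')[:,:,::-1].copy();print('w6',blobs(w,(0,140,60),(6,255,255),20)[1]);w=snapshot('wrist');print('w now',blobs(w,(0,140,60),(6,255,255),20)[1])
cv2.imwrite('pics/m.png',np.hstack([cv2.resize(w[60:],(480,304)),cv2.resize(im[170:250,190:275],(320,304),interpolation=2)])[:,:,::-1])
E
```

```text
now [([233, 182, 5, 15, 39], [235.2, 187.7])]
s4 (+170,160) [([64, 24, 4, 15, 41], [65.2, 30.2])]
75 [236.2 197.9]
85 [236.1 195.1]
95 [236.1 192.2]
105 [236.  189.3]
117 [236.  185.8]
123 [235.9 184. ]
w6 [([243, 220, 27, 86, 2134], [256.0, 264.0])]
w now [([243, 224, 27, 80, 1979], [256.0, 265.2])]
```

View pics/m.png

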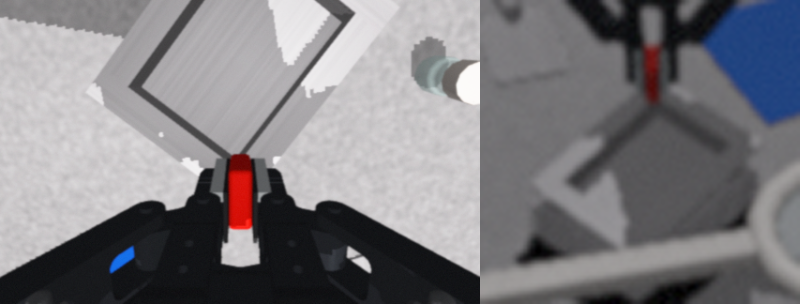

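Since s4 the tab in the scene view has risen 2 px (about 7 mm) with the gripper, so it has not slipped. The tray's middle has dropped and the wrist torque is near zero, so the far corner rests in the nest at roughly 0.19 rad tilt. I ease down with a dwell at about 0.14 rad, go down nearly level, grip firmly and lift.

```bash
python3 -m handwheel '[[[0,0,-0.05,0,225.5],[0,0,-0.05,0,225.5],[0,0,-0.03,0,225.5],[0,0,0,0,225.5],[0,0,0,0,225.5],[0,0,0,0,225.5],[0,0,0,0,225.5]]]'; python3 trk.py
python3 -m handwheel '[[[0,-0.01,-0.05,0,225.5],[0,-0.01,-0.05,0,225.5],[0,-0.01,-0.05,0,225.5],[0,-0.01,-0.05,0,225.5],[0,-0.01,-0.05,0,225.5],[0,0,0,0,225.5],[0,0,0,0,225.5]]]'; python3 trk.py
```

```text
time_s: 19.27
ee_pos: [604.4, -45.9, 103.3]
ee_rot: [0.755, 0.656, 0.0, 0.0]
force: [0.6, -0.0, -1.0]
opening: 0.113
grasp_force: 3.1
t 19.425 F [ 0.85 -0.02 -0.52] T [-0.084 -0.122 -0.006] gf 3.1 z 103.3
flow [[-0.6299999952316284, 0.8999999761581421], [0.15000000596046448, 0.6600000262260437], [0.36000001430511475, 0.20999999344348907], [0.10000000149011612, 0.3199999928474426], [-0.7599999904632568, 0.44999998807907104]] [1 1 1 1 1]
time_s: 20.3
ee_pos: [604.1, -48.3, 90.5]
ee_rot: [0.755, 0.656, -0.0, -0.0]
force: [0.0, -0.4, -1.5]
opening: 0.118
grasp_force: 3.2
t 20.45 F [ 1.    0.04 -1.2 ] T [-0.051 -0.13  -0.045] gf 3.2 z 90.6
flow [[0.949999988079071, 2.609999895095825], [0.800000011920929, 2.799999952316284], [0.46000000834465027, 2.7200000286102295], [-0.4000000059604645, 2.890000104904175], [-0.8999999761581421, 0.9399999976158142]] [1 1 1 1 1]
```

The wrist camera rides with the gripper. From w6 to w7 the corner separation shrank by about 8%, so the tray's middle fell about 13 mm relative to the tab, a turn of about 0.19 rad. I check the same measure now, where nearly level is expected.

```bash
cat > wf.py <<'E'
from h import *
im=snapshot('wrist');g=cv2.cvtColor(im,cv2.COLOR_RGB2GRAY);a=cv2.imread('pics/w6.png',0)
pts=np.float32([[89,152],[437,58],[137,147],[384,65]]).reshape(-1,1,2)
q,st,e=cv2.calcOpticalFlowPyrLK(a,g,pts,None,winSize=(25,25));q=q[:,0];P=pts[:,0]
d=lambda q,i:np.linalg.norm(q[i]-q[i+1])
z=get_state()['ee_pos'][2];p=camera_params('wrist');h=p['extrinsics'][2][3]-76
print('z',z.round(1),q.round(1).tolist(),'middle drop rel. gripper',[round(h*(d(P,i)/d(q,i)-1),1) for i in(0,2)])
E
python3 wf.py
python3 -c "
from h import *
a=cv2.imread('pics/w6.png',0);b=cv2.imread('pics/w7.png',0)
p=np.float32([[89,152],[437,58],[137,147],[384,65]]).reshape(-1,1,2);q=cv2.calcOpticalFlowPyrLK(a,b,p,None,winSize=(25,25))[0];print('w7 ratio',np.linalg.norm(p[0]-p[1])/np.linalg.norm(q[0]-q[1]),np.linalg.norm(p[2]-p[3])/np.linalg.norm(q[2]-q[3]),camera_params('wrist')['extrinsics'][2][3])"
```

```text
z 90.7 [[88.30000305175781, 152.10000610351562], [441.79998779296875, 56.099998474121094], [135.8000030517578, 146.39999389648438], [386.20001220703125, 63.20000076293945]] middle drop rel. gripper [np.float64(-2.3), np.float64(-2.0)]
w7 ratio 1.0815065 1.0593767 219.1781509957235
```

The tilt step was met clearly in w7, and the tray is nearly level now. I grip at 60 N and lift off slowly.

```bash
python3 -m handwheel '[[[0,0,0,0,255],[0,0,0,0,255],[0,0,0.05,0,255],[0,0,0.05,0,255],[0,0,0.05,0,255],[0,0,0.05,0,255],[0,0,0.05,0,255],[0,0,0.05,0,255]]]' 60
python3 -m handwheel '[[[0,0,0.1,0,255],[0,0,0.1,0,255],[0,0,0.2,0,255],[0,0,0.2,0,255],[0,0,0.2,0,255],[0,0,0,0,255],[0,0,0,0,255]]]'
python3 trk.py; python3 wf.py
```

```text
time_s: 21.5
ee_pos: [604.2, -48.2, 106.1]
ee_rot: [0.755, 0.656, 0.0, -0.0]
force: [0.6, 0.2, -1.3]
opening: 0.105
grasp_force: 59.6
time_s: 22.38
ee_pos: [604.1, -48.4, 145.8]
ee_rot: [0.755, 0.656, -0.0, -0.0]
force: [-0.5, 0.4, -1.6]
opening: 0.105
grasp_force: 59.6
t 22.525 F [-0.2   0.02 -1.6 ] T [-0.056  0.026  0.004] gf 59.6 z 145.3
flow [[11.390000343322754, -6.46999979019165], [1.159999966621399, 6.789999961853027], [50.93000030517578, -14.470000267028809], [48.70000076293945, -20.6200008392334], [5.349999904632568, -3.8399999141693115]] [1 1 1 1 1]
z 145.3 [[87.4000015258789, 152.89999389648438], [440.3999938964844, 56.099998474121094], [135.8000030517578, 146.5], [385.79998779296875, 63.099998474121094]] middle drop rel. gripper [np.float64(-3.0), np.float64(-2.4)]
```

```bash
python3 -m handwheel '[[[-0.12,-0.18,0,0,255],[-0.24,-0.36,0,0,255],[-0.24,-0.36,0,0,255],[-0.24,-0.36,0,0,255],[-0.24,-0.36,0,0,255],[-0.24,-0.36,0,0,255],[-0.24,-0.36,0,0,255],[-0.24,-0.36,0,0,255]]]' >/dev/null
python3 -m handwheel '[[[-0.24,-0.36,0,0,255],[-0.24,-0.36,0,0,255],[-0.24,-0.36,0,0,255],[-0.24,-0.36,0,0,255],[-0.12,-0.16,-0.1,0,255],[0,0,0,0,255],[0,0,0,0,255],[0,0,0,0,255]]]'
python3 wf.py; python3 - <<'E'
from h import *
im=snapshot('top');cv2.imwrite('pics/t9.png',im[:,:,::-1]);p=camera_params('top')
print('red',blobs(im,(0,140,60),(6,255,255),5)[1],'blue',blobs(im,(105,120,60),(125,255,255),20,(290,180,390,270))[1])
s=snapshot('scene');cv2.imwrite('pics/s9.png',s[:,:,::-1]);print(blobs(s,(105,120,60),(125,255,255),20,(230,130,330,230))[1],blobs(s,(0,110,50),(6,255,255),5,(170,80,340,270))[1])
# stack against the first clear view: flow of its rim corners
a=cv2.imread('pics/t2.png',0);g=cv2.cvtColor(im,cv2.COLOR_RGB2GRAY)
P=np.float32([[243,184],[275,212],[298,186]]).reshape(-1,1,2);q,st,e=cv2.calcOpticalFlowPyrLK(a,g,P,None,winSize=(9,9));print('rack/stack flow',(q-P)[:,0].round(1).tolist())
v=np.float32([[280,139],[345,155]]).reshape(-1,1,2);q,st,e=cv2.calcOpticalFlowPyrLK(a,g,v,None,winSize=(15,15));print('vial,spatula',(q-v)[:,0].round(1).tolist())
E
```

```text
time_s: 24.58
ee_pos: [460.7, -262.9, 140.8]
ee_rot: [0.755, 0.656, 0.0, 0.0]
force: [0.1, -0.4, -0.4]
opening: 0.104
grasp_force: 59.5
z 140.8 [[100.30000305175781, 132.39999389648438], [322.5, 241.3000030517578], [136.0, 146.0], [385.8999938964844, 63.099998474121094]] middle drop rel. gripper [np.float64(88.3), np.float64(-2.2)]
red [([367, 218, 5, 4, 11], [369.3, 219.5])] blue [([310, 205, 41, 51, 699], [328.6, 234.2]), ([360, 232, 12, 10, 44], [366.4, 236.4])]
[([246, 166, 61, 36, 1251], [275.1, 183.3])] [([276, 129, 3, 8, 17], [276.7, 132.3]), ([275, 138, 3, 3, 6], [276.2, 139.0])]
rack/stack flow [[-92.5999984741211, 64.80000305175781], [-0.0, -0.20000000298023224], [-0.30000001192092896, -0.10000000149011612]]
vial,spatula [[-0.0, 0.10000000149011612], [0.10000000149011612, 0.10000000149011612]]
```

```bash
python3 trk.py | head -1; python3 -c "
from bench import *;print(job_done())"
```

```text
t 24.875 F [ 0.18 -0.21 -1.3 ] T [-0.08   0.027  0.013] gf 59.5 z 140.8
the job is handed in; nothing more can be done
None
```

I swung the lens clear, peeled off and lifted the top tray, and handed the job in at about 25 s. The tray was held by its tab about 10 cm over the middle of the mat and nearly level. The hand-in gave no verdict, and I inferred the peel tilt (about 0.16–0.19 rad) from the wrist images rather than measuring it directly.

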